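Show a bottle's foot to the code reader

ROBOT

A 7-joint arm with a two-finger parallel gripper is mounted at the origin on the work surface. World frame = base frame: x ahead of the robot, y to its left, z up, the work surface at z = 0. Lengths are in m, angles in rad, forces in N, time in s.
With the tool pointing down it reaches from about 0.35 to 0.9 m from the base axis. Payload 8.1 kg.
Tool frame: the origin (TCP) lies at the very end of the fingers, on their centre line; the grasp point (between the pads) lies 19 mm behind it; z points along the fingers, y is the line along which they close (so a half turn about z gives the same grasp; the last joint's range is limited). The gripper opens to 92 mm and grips with 3 to 60 N. Pads are 19 mm wide; open, the fingers measure 130 mm over their backs; the gripper's body (75 mm by 190 mm) begins 47 mm behind the grasp point.
Start: joints at [1.183, 0.434, 0.025, 1.573, -0.012, 1.134, -0.075], TCP at [0.176, -0.6, 0.227] pointing down, gripper open.
Joint ranges: [-2.62, 2.62], [-0.44, 2.09], [-1.27, 1.32], [0.08, 2.57], [-1.32, 4.46], [0.12, 2], [-2.74, 2.74]. Speed limits (rad/s): [2.22, 2.22, 3.01, 3.01, 3.14, 3.14, 3.14].

INTERFACE

Orientations are given as a rotation vector (axis times angle).
In Python, from cell import observe, get_image, sign_off, find_in, trace, place_of gives the robot as it stands. The module is installed in compiled form; this text tells all that it offers.
- The arm moves only by the shell command python3 -m handwheel 'ROWS' [OPENING] [FORCE]. ROWS is JSON, a list of rows, each a list of 6 numbers: the shift along the tool's x, y, z each as a share of 0.02 m, from -1 to 1, then the turn, a rotation vector about the tool's x, y, z each as a share of 4 degrees, from -1 to 1. A call has 1 to 8 rows; each row shifts and turns the commanded pose from where the row before left it, along the tool's axes as they then stand; what a row does not reach is not made up. A row lasts 1/12 s, in which the tool goes at most 41.7 mm and 7.16 degrees, less where a joint would pass 70% of its speed; a pose out of reach is approached as far as the arm can. A call with a number of a shift or a turn outside -1 to 1 is refused whole. A call with a gripper value outside its range is refused whole. OPENING is the opening, from 0 (shut) to 1 (fully open), set as the call begins (- or left out, the last holds). The fingers move at their own pace and stop on an object; FORCE is the grip in N (left out, the last holds). Time passes only in rows, so rows that do not move let the fingers close. It gives the time, the measured TCP pose, the force, the opening and the grip force at its end, in the units of the state.
- observe(): the state, without advancing time (a new reading comes with each control period).
- get_image(name): name is "scene" or "top"; returns a dict with "image" (480x640x3 uint8, red, green, blue), "fx", "fy", "cx", "cy" (pixels), "position" and "orientation" of the camera in the world. Camera axes: x right, y down, z forward; pixel columns grow to the right and rows downward; lengths in m; the calibration is good to about 2 mm. A picture is of the moment at which its call begins. There is no depth.
- sign_off(): hands the job in; it is judged then, once.
Trained networks look in the newest picture that a camera, given by its name, has taken for a name from the list of things; names that differ only in an ending like _2 or _b are one class to them, and where a whole thing is asked for, a point or a joint stands for the part that bears it (a point fixed in the world has none). Each returns a list of dicts, best first, with "score" (0 to 1); they miss things now and then, are a little off and sometimes report something else, mostly with a low value. They report only what shows in the picture. A call takes as long as a camera call.
- find_in(label, camera): "rect" ([centre column, centre row, width, height] as shares, 0 to 1, of the picture: columns of its width, rows of its height, round what is visible of it).
- trace(label, camera): "region" (480x640 bool, what is visible of it) and "rect" ([centre column, centre row, width, height] as shares, 0 to 1, of the picture: columns of its width, rows of its height, round what is visible of it).
- place_of(label, camera): "point" ([column, row] as shares, 0 to 1, of the picture: columns of its width, rows of its height: a listed point, or the origin of a listed thing).
The state is a dict: "clock": time; "joints": joint angles; "dq": joint speeds; "joint_efforts": joint torques, N m; "position": TCP position; "ee_rot": TCP orientation; "force": force on the tool from outside, world axes, zero at the start; "ft_torque": the same for the moment, N m; "width": opening from 0.0 (shut) to 1.0 (fully open); "gripper_force": force on a finger pad.
Only numpy, scipy, OpenCV 4.12 (cv2) and the standard library are available. Lean on these libraries where they do the work, as an engineer would, in place of code of your own. Each camera call takes 0.05 s, during which the arm holds its last target. There are 200 camera calls.

TASK

Take the tall juice bottle (the taller of the two bottles) out of the wooden crate and hold its foot up to the slanted window of the code reader: centred on the window, looking straight into it, about 80 mm away, never bumping the reader. Finish while still holding the bottle there, steady in the air, and leave everything else on the counter standing where it was.

Things in the scene. Friction and masses are not known exactly. Their poses are not given: they have to be found in the camera images.
- tall_bottle: the bottle to show: upright juice bottle, 150 mm tall, round about its own z axis. Origin at the centre of its foot (underside), z runs up to the cap. Body 52 mm across up to 86 mm height, then a cone to a 26 mm neck at 110-128 mm; on top a white screw cap 34 mm across, from 126 mm to 150 mm height, good to grip. 0.17 to 0.33 kg. Stands in one of the crate's four cells, which one varies.
- short_bottle: bottle of the same look and width but only 100 mm tall, same 34 mm cap; origin at the centre of its foot, z up. Stands in another cell of the crate; to be left there.
- jar_a: squat jam jar with steel lid, 56 mm across, 70 mm tall, origin at the centre of its foot, z up. In a cell of the crate; to be left there.
- jar_b: a second jam jar, the same as jar_a, in another cell; to be left there.
- crate: fixed open wooden crate, 162 x 162 mm and 46 mm high, walls and the crossed dividers 6 mm thick, four cells of 72 x 72 mm whose centres lie at +-39 mm in its x and y. Origin at the centre of its underside, inner floor 6 mm above it, z up.
- reader: fixed code reader: black foot plate 110 x 110 x 12 mm and a post that carries the slanted head. Origin on the counter under the window's centre, z up, its front (the side the window leans to) is its -x.
- reader_head: the reader's grey head, 84 x 84 x 42 mm, with the dark square window on its upper face. Origin at the centre of the window (85 mm above the counter), z axis straight out of the window: up and towards the reader's front, 0.5 rad from the vertical. The head lies behind the window (its -z). The bottle's foot shall be on this z axis, 80 mm out, with the bottle's z axis along this z axis.
- spatula: loose hand spatula, 240 mm long and up to 65 mm wide, lying flat on the counter in front of the robot, origin under its middle, x along it towards the blade; to be left alone.
- bowl: loose steel bowl, 110 mm across, 45 mm high, origin under its centre; to be left alone.
- cup: loose white cup, 72 mm across, 60 mm high, origin under its centre; to be left alone.
- cutter: loose steel ring cutter, 70 mm across, 40 mm high, origin under its centre; to be left alone.
- card_block: loose card holder: wooden foot 30 x 70 mm with an upright blank card, 92 mm high, origin under its centre; to be left alone.

How it is judged:
On the way:
1. the tall bottle is lifted clear of the crate in the fingers (z of tall_bottle in the frame of crate above 0.055 m and contact force between the fingers and tall_bottle above 1 N), for 0.2 s.
At the end, for the whole second after the job is handed in: the fingers hold the tall bottle still in the air, touching neither reader nor crate; the centre of its foot is 60 to 100 mm out from the reader's window and within 18 mm of the window's centre line in each direction, and the bottle's axis is within 0.15 rad of that line, foot towards the window (z of tall_bottle in the frame of reader_head between 0.06 and 0.1 m and x of tall_bottle in the frame of reader_head between -0.018 and 0.018 m and y of tall_bottle in the frame of reader_head between -0.018 and 0.018 m and angle between the z axis of tall_bottle and the z axis of reader_head, either way round below 0.15 rad and angle between tall_bottle's own z axis and vertical below 1 rad and contact force between the fingers and tall_bottle above 1 N and contact force between tall_bottle and reader below 0.2 N and contact force between tall_bottle and crate below 0.2 N and linear speed of tall_bottle below 0.03 m/s and angular speed of tall_bottle below 0.3 rad/s); the arm keeps its last pose, push and grip.
It fails at once if the bottle bumps the reader (contact force between tall_bottle and reader above 2 N).
It fails at once if the robot bumps the reader (contact force between the arm and reader above 5 N).
It fails at once if another thing in the crate is taken out or tipped (distance of any of short_bottle, jar_a, jar_b from where it was at the start of the episode above 0.03 m or angle between any of short_bottle, jar_a, jar_b's own z axis and vertical above 0.4 rad).
It fails at once if a thing on the counter is pushed away (distance of any of spatula, bowl, cup, cutter, card_block from where it was at the start of the episode above 0.03 m).
It also fails if it takes over 32 s, if anything falls off the work surface, if the arm or the gripper's body presses on something with over 40 N, if the wrist force passes 120 N, or if a joint passes its speed limit or range.

## Working session

There is one attempt and no reset: what is moved stays moved. The work goes in short steps, Python scripts to look and compute and a shell command to move; the robot and the scene stay as the last step left them, time stands still between calls to the robot, and variables do not carry over. Pictures are saved under pics/ and viewed, at most 10 in all, crops included, and the job is handed in when it is done.

```bash
mkdir -p pics
cat > h.py <<'E'
import numpy as np, cv2
from scipy.spatial.transform import Rotation as R
from cell import *
def cam(n):
    c=get_image(n); o=np.array(c["orientation"],float)
    c["R"]=o if o.shape==(3,3) else (R.from_rotvec(o).as_matrix() if o.size==3 else R.from_quat(o).as_matrix())
    c["p"]=np.array(c["position"]); return c
def ray(c,u,v):
    d=c["R"]@np.array([(u-c["cx"])/c["fx"],(v-c["cy"])/c["fy"],1]); return d/np.linalg.norm(d)
def tri(c1,uv1,c2,uv2):
    d1,d2=ray(c1,*uv1),ray(c2,*uv2); A=np.c_[d1,-d2]; s=np.linalg.lstsq(A,c2["p"]-c1["p"],rcond=None)[0]
    a=c1["p"]+s[0]*d1;b=c2["p"]+s[1]*d2; return (a+b)/2,np.linalg.norm(a-b)
def proj(c,P):
    q=c["R"].T@(np.array(P)-c["p"]); return np.array([c["fx"]*q[0]/q[2]+c["cx"],c["fy"]*q[1]/q[2]+c["cy"]])
E
python3 - <<'E'
from h import *
o=observe(); print(o)
C={}
for n in("scene","top"):
    c=cam(n);C[n]=c;print(n,c["orientation"],c["p"],c["fx"],c["cx"],c["cy"])
    cv2.imwrite(f"pics/{n}0.png",c["image"][:,:,::-1])
S=np.array([640,480])
for l in("tall_bottle","short_bottle","jar_a","crate","reader","reader_head","card_block","cup","bowl","cutter","spatula"):
    r={n:[(np.round(np.array(d["point"])*S,1),round(d["score"],2)) for d in place_of(l,n)[:3]] for n in C}
    print(l,r)
    if r["scene"] and r["top"]: print("   ",tri(C["scene"],r["scene"][0][0],C["top"],r["top"][0][0]))
E
```

```text
{'clock': 0.0, 'joints': array([ 1.18339172,  0.43523673,  0.02496114,  1.57410144, -0.01158349,
        1.13401859, -0.07511007]), 'dq': array([ 0.00019541, -0.00039859, -0.0006627 , -0.00044193, -0.00018434,
       -0.00065653,  0.00072835]), 'joint_efforts': array([-7.57883881e-04, -6.67857599e+01,  9.84205417e-01, -3.14459109e+01,
       -6.06827508e-02,  4.27945016e-02,  1.99574233e-04]), 'position': array([ 0.17540443, -0.59933649,  0.22593463]), 'ee_rot': array([-3.10824962e+00, -4.45539631e-01,  6.02604226e-04]), 'force': array([ 0.27736238, -0.27034741, -0.50137194]), 'ft_torque': array([0.02133966, 0.00867865, 0.04283025]), 'gripper_force': 0.0, 'width': 1.0014914286519232}
scene [-1.47013566 -2.00246349  0.88559356] [1.44165273 0.29103818 0.88948171] 536.4694663416527 312.1580196829357 240.5072878927838
top [-2.11412722  2.14953815 -0.18854552] [0.35662721 0.03809028 1.20356003] 469.40088122314586 324.2923748258347 236.33848669008307
tall_bottle {'scene': [(array([188.8, 260.2]), 0.62)], 'top': [(array([429.7, 208.1]), 0.94), (array([375.4, 152.9]), 0.48)]}
    (array([ 6.
[... 1406 characters left out ...]
1.4]), 0.74), (array([297., 331.]), 0.64)], 'top': [(array([312.5, 168. ]), 0.88)]}
    (array([ 0.7428848 , -0.04332493,  0.20591447]), np.float64(0.22940536507089665))
bowl {'scene': [(array([473.2, 235.2]), 0.95)], 'top': [(array([180.3, 332.8]), 0.93)]}
    (array([ 0.32797421,  0.39748507, -0.00368119]), np.float64(0.004407534373560805))
cutter {'scene': [(array([268. , 304.6]), 0.56)], 'top': [(array([343.2, 184.3]), 0.74)]}
    (array([ 0.70868616, -0.02022121, -0.00492775]), np.float64(0.0008083658134662028))
spatula {'scene': [(array([312.5, 228.9]), 0.92)], 'top': [(array([342.4, 288.7]), 0.79)]}
    (array([ 0.43061494, -0.00718122, -0.00625214]), np.float64(0.008406445538598385))
```

View pics/scene0.png

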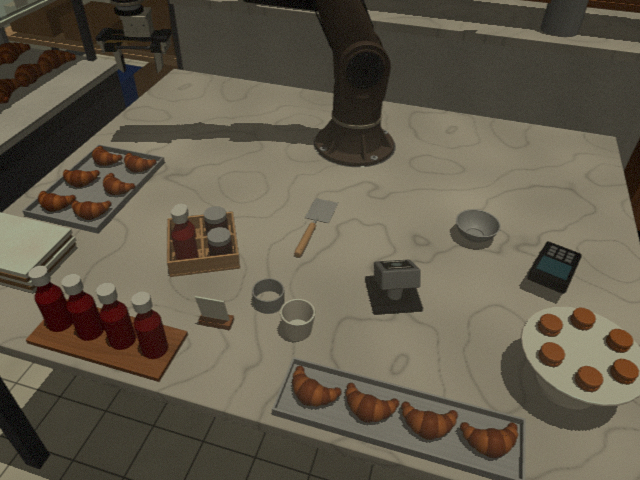

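View pics/top0.png

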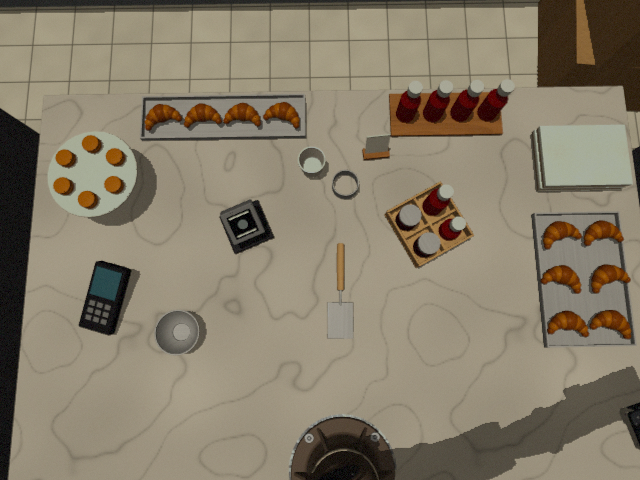

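The scene shows the crate at about (202,243), with the tall bottle's cap at (180,212) and the reader at (395,288). In the top view the crate is at (428,225), the tall cap at (445,192), the short cap at (459,224), and the reader at (245,226). I'll enlarge both for corners.

Run:
```python
import cv2,numpy as np
t=cv2.imread("pics/top0.png");s=cv2.imread("pics/scene0.png")
f=lambda i,x,y,w,h:cv2.resize(i[y:y+h,x:x+w],(400,300),interpolation=cv2.INTER_CUBIC)
a=np.vstack([np.hstack([f(t,375,170,120,90),f(t,205,190,80,60)]),np.hstack([f(s,145,195,120,90),f(s,355,250,80,60)])])
cv2.imwrite("pics/z.png",a)
```

```text
(no output)
```

View pics/z.png

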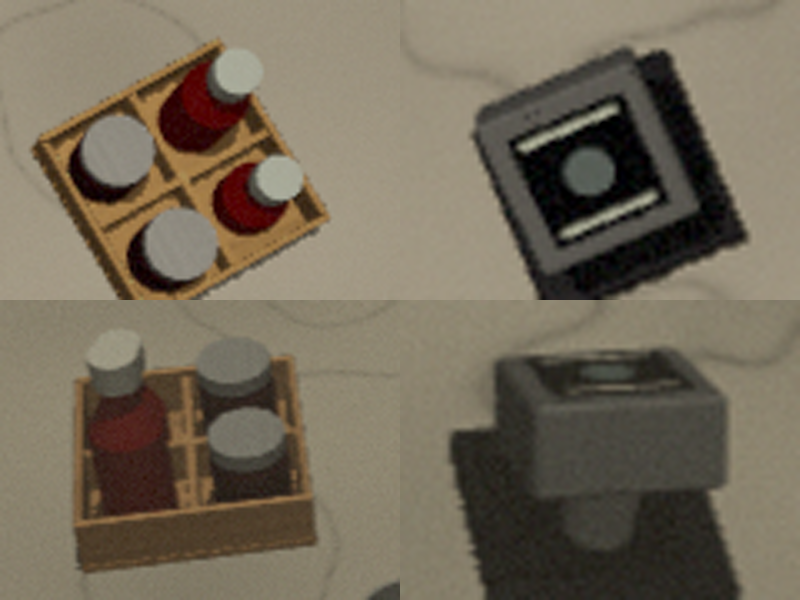

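The crops show the window centre at top (243,224.4) and scene (396.6,264.4), and the tall cap's top disc at top (445.8,191.9) and scene (179.5,209.4). The window tilts away from the scene camera, so it leans towards the robot. Next I'll fit the poses.

```bash
cat > fit.py <<'E'
from h import *
from scipy.optimize import least_squares
T,S=cam("top"),cam("scene")
tl=lambda a:np.array(a)/(10/3)+[375,170]
tr=lambda a:(np.array(a)-[400,0])/5+[205,190]
sl=lambda a:(np.array(a)-[0,300])/(10/3)+[145,195]
sr=lambda a:(np.array(a)-[400,300])/5+[355,250]
print("cap top",tri(T,tl([236,73]),S,sl([115,348])))
print("short cap?"); 
print("win",tri(T,tr([590,172]),S,sr([608,372])))
# head: corners far-left, far-right, near-right, near-left in reader frame; near=-x(robot side)
ct=[(478,125),(630,65),(697,200),(545,272)]  # top image: TL,TR,BR,BL ; up=+x, left=+y
cs=[(530,405),(725,400),(672,350),(497,360)]
def pose(p):
    return R.from_euler("z",p[3])*R.from_euler("y",-0.5), np.array(p[:3])
C=np.array([(.5,.5,0),(.5,-.5,0),(-.5,-.5,0),(-.5,.5,0)])*.082
def res(p):
    r,t=pose(p);W=r.apply(C)+t;o=[]
    for k in range(4): o+=list(proj(T,W[k])-tr(ct[k]))
    # scene view: left is -y, near is +x: near-left=(+,-), near-right=(+,+), far-right=(-,+), far-left=(-,-)
    for k,j in zip((1,0,3,2),range(4)): o+=list(proj(S,W[k])-sr(cs[j]))
    o+=list(proj(T,t)-tr([590,172]))+list(proj(S,t)-sr([608,372]))
    return o
f=least_squares(res,[.58,.23,.085,.4],loss="soft_l1");print("reader",f.x,np.round(res(f.x),1))
def onz(c,uv,z):
    d=ray(c,*uv);return c["p"]+d*(z-c["p"][2])/d[2]
for a in [(660,50),(747,240),(545,300)]: print("plate",onz(T,tr(a),.012))
for a in [(35,140),(220,40),(328,215)]: print("crate rim",onz(T,tl(a),.046))
for a in [(77,382),(292,358),(313,520),(80,525)]: print("crate rim S",onz(S,sl(a),.046))
print("short cap",onz(T,tl((277,178)),.106),"jars",onz(T,tl((117,155)),.076),onz(T,tl((178,245)),.076))
print("tall at .156",onz(T,tl([236,73]),.156),onz(S,sl([115,348]),.156))
E
python3 fit.py
```

```text
cap top (array([ 0.63958723, -0.24749893,  0.15513923]), np.float64(0.0018004353373201672))
short cap?
win (array([0.58605822, 0.23240466, 0.08114826]), np.float64(0.002904408584056787))
reader [0.58810689 0.23277622 0.08008925 0.3847716 ] [-1.   0.2  0.4 -0.8  0.   2.1 -0.5  0.5  0.2  0.7 -0.3 -0.3  0.1 -0.4
 -0.9 -0.6 -0.7 -0.6 -0.7  1. ]
plate [0.66486263 0.20714013 0.012     ]
plate [0.56337958 0.16153593 0.012     ]
plate [0.53387051 0.26502039 0.012     ]
crate rim [ 0.61952769 -0.12256351  0.046     ]
crate rim [ 0.69573807 -0.26753957  0.046     ]
crate rim [ 0.55815599 -0.3406269   0.046     ]
crate rim S [ 0.56546448 -0.3339597   0.046     ]
crate rim S [ 0.49006704 -0.19498171  0.046     ]
crate rim S [ 0.64785653 -0.1114796   0.046     ]
crate rim S [ 0.70073157 -0.25873665  0.046     ]
short cap [ 0.57519609 -0.28640183  0.106     ] jars [ 0.60039583 -0.17841587  0.076     ] [ 0.53251503 -0.21969907  0.076     ]
tall at .156 [ 0.63970554 -0.24815045  0.156     ] [ 0.6405766 -0.2458474  0.156    ]
```

```bash
cat > plan.py <<'E'
from h import *
from scipy.optimize import fsolve
import sys
def tool(yaw,tilt=0):  # y axis at azimuth yaw (outward), z down; tilt>0 leans z outwards
    y=np.array([np.cos(yaw),np.sin(yaw),0]);z=np.array([0,0,-1.]);x=np.cross(y,z)
    return R.from_matrix(np.c_[x,y,z])*R.from_rotvec([-tilt,0,0])
def plan(p,Rt,slow=.85):
    o=observe();R0=R.from_rotvec(o["ee_rot"]);p0=o["position"]
    rel=R0.inv()*Rt; rv=rel.as_rotvec(); d=R0.inv().apply(np.array(p)-p0)
    for n in range(1,80):
        q=R.from_rotvec(rv/n); M=sum(R.from_rotvec(rv*k/n).as_matrix() for k in range(n))
        s=np.linalg.solve(M,d)   # shift before turn, in the row's starting frame
        row=np.r_[s/.02,np.degrees(rv/n)/4]
        if abs(row).max()<=slow: break
    print("clock",round(o["clock"],2),"pos",np.round(p0,4),"err mm",np.round(1e3*d,1),"deg",np.round(np.degrees(rv),1),"grip",round(o["width"],3),round(o["gripper_force"],1),"F",np.round(o["force"],1))
    print("n",n,"row",np.round(row,2).tolist())
CAP=np.array([.640,-.247]); YC=np.arctan2(CAP[1],CAP[0])
N=np.array([-np.sin(.5)*np.cos(.40),-np.sin(.5)*np.sin(.40),np.cos(.5)]); WIN=np.array([.587,.2325,.085])
E
python3 -c "
from plan import *
plan([*CAP,.215],tool(YC),.95)"
```

```text
clock 1.3 pos [ 0.1756 -0.5998  0.2268] err mm [ 544.8 -208.2   11.8] deg [  0.   -0.  -52.6] grip 1.0 0.0 F [-0.5  0.  -0.7]
n 32 row [0.94, 0.07, 0.02, 0.0, -0.0, -0.41]
```

```bash
python3 -m handwheel '[[0.5,0.04,0.02,0,0,-0.2],[0.9,0.07,0.02,0,0,-0.41],[0.94,0.07,0.02,0,0,-0.41],[0.94,0.07,0.02,0,0,-0.41],[0.94,0.07,0.02,0,0,-0.41],[0.94,0.07,0.02,0,0,-0.41],[0.94,0.07,0.02,0,0,-0.41],[0.94,0.07,0.02,0,0,-0.41]]' 1 20
python3 -m handwheel '[[0.94,0.07,0.02,0,0,-0.41],[0.94,0.07,0.02,0,0,-0.41],[0.94,0.07,0.02,0,0,-0.41],[0.94,0.07,0.02,0,0,-0.41],[0.94,0.07,0.02,0,0,-0.41],[0.94,0.07,0.02,0,0,-0.41],[0.94,0.07,0.02,0,0,-0.41],[0.94,0.07,0.02,0,0,-0.41]]'
python3 -c "
from plan import *
plan([*CAP,.215],tool(YC),.95)"
```

```text
clock: 1.97
position: [0.3124, -0.5568, 0.2235]
ee_rot: [3.043, 0.782, 0.0]
force: [0.2, -0.9, 1.0]
width: 0.998
gripper_force: 0.0
clock: 2.63
position: [0.4418, -0.4813, 0.2203]
ee_rot: [-2.934, -1.123, 0.0]
force: [0.1, -0.0, 0.8]
width: 1.0
gripper_force: 0.0
clock 2.63 pos [ 0.4418 -0.4813  0.2203] err mm [304.  -42.2   5.3] deg [ -0.   0. -27.] grip 1.0 0.0 F [ 0.1 -0.   0.8]
n 17 row [0.91, 0.08, 0.02, -0.0, 0.0, -0.4]
```

```bash
python3 -m handwheel '[[0.91,0.08,0.02,0,0,-0.4],[0.91,0.08,0.02,0,0,-0.4],[0.91,0.08,0.02,0,0,-0.4],[0.91,0.08,0.02,0,0,-0.4],[0.91,0.08,0.02,0,0,-0.4],[0.91,0.08,0.02,0,0,-0.4],[0.91,0.08,0.02,0,0,-0.4],[0.91,0.08,0.02,0,0,-0.4]]'
python3 -m handwheel '[[0.91,0.08,0.02,0,0,-0.4],[0.91,0.08,0.02,0,0,-0.4],[0.91,0.08,0.02,0,0,-0.4],[0.91,0.08,0.02,0,0,-0.4],[0.91,0.08,0.02,0,0,-0.4],[0.91,0.08,0.02,0,0,-0.4],[0.91,0.08,0.02,0,0,-0.4],[0.91,0.08,0.02,0,0,-0.4]]' >/dev/null
python3 -m handwheel '[[0.6,0.08,0.02,0,0,-0.3],[0,0,0,0,0,0],[0,0,0,0,0,0]]' >/dev/null
python3 -c "
from plan import *
c=cam('scene');cv2.imwrite('pics/s1.png',cv2.resize(c['image'][120:300,100:340,::-1],(800,600)))
plan([*CAP,.215],tool(YC),.95)"
```

```text
clock: 3.3
position: [0.5494, -0.3829, 0.2171]
ee_rot: [2.791, 1.443, -0.0]
force: [-0.6, -0.2, -0.6]
width: 1.001
gripper_force: 0.0
clock 4.27 pos [ 0.6375 -0.255   0.2134] err mm [ 8.4 -0.6 -1.6] deg [-0.   0.1 -0.4] grip 1.0 0.0 F [-0.4 -0.4  0.8]
n 1 row [0.42, -0.03, -0.08, -0.0, 0.02, -0.11]
```

View pics/s1.png

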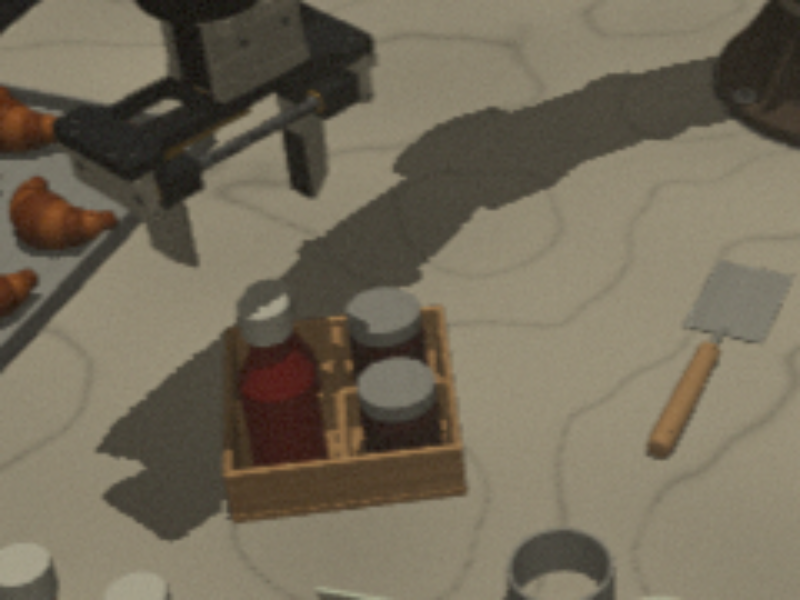

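The picture shows the fingertips' midpoint at crop (245,212), above and slightly left of the cap at (267,300). That agrees with the 8 mm still to go. I'll correct and descend.

```bash
python3 -m handwheel '[[0.42,-0.03,0,0,0,-0.1],[0,0,0.8,0,0,0],[0,0,0.8,0,0,0],[0,0,0.8,0,0,0],[0,0,0.8,0,0,0],[0,0,0.8,0,0,0],[0,0,0.4,0,0,0],[0,0,0,0,0,0]]'
python3 -c "
from plan import *
c=cam('scene');cv2.imwrite('pics/s2.png',cv2.resize(c['image'][160:280,120:280,::-1],(800,600)))
plan([*CAP,.125],tool(YC),.95)"
```

```text
clock: 4.93
position: [0.6388, -0.2466, 0.1235]
ee_rot: [-2.589, -1.775, 0.004]
force: [0.1, 0.0, -1.2]
width: 1.002
gripper_force: 0.0
clock 4.98 pos [ 0.6396 -0.2466  0.1249] err mm [-0.3  0.5 -0.1] deg [-0.1  0.  -0. ] grip 1.003 0.0 F [ 0.2  0.8 -0. ]
n 1 row [-0.01, 0.03, -0.0, -0.02, 0.01, -0.01]
```

View pics/s2.png

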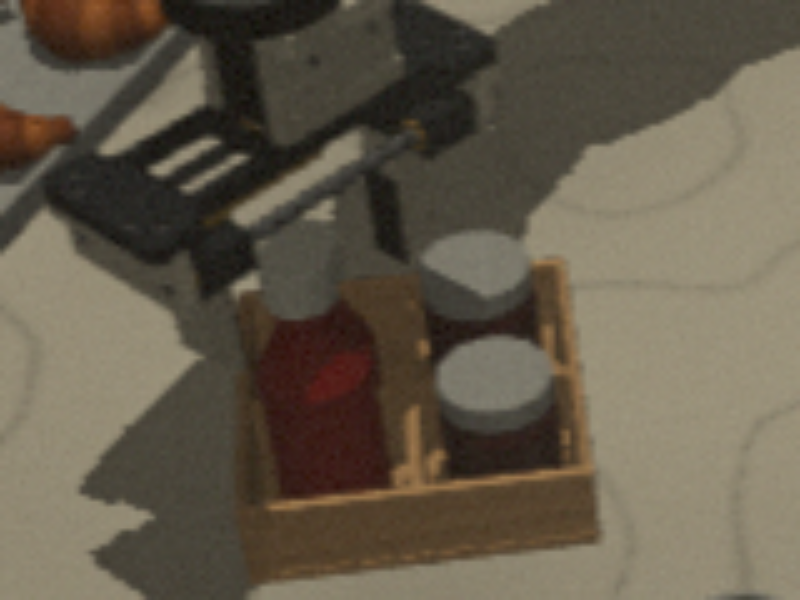

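The cap, at crop (300,270), sits between the fingers with its top below the gripper's body. I'll close on it.

```bash
python3 -m handwheel '[[0,0,0,0,0,0],[0,0,0,0,0,0],[0,0,0,0,0,0],[0,0,0,0,0,0],[0,0,0,0,0,0],[0,0,0,0,0,0],[0,0,0,0,0,0],[0,0,0,0,0,0]]' 0 40
python3 -m handwheel '[[0,0,0,0,0,0],[0,0,0,0,0,0],[0,0,0,0,0,0],[0,0,0,0,0,0]]'
```

```text
clock: 5.65
position: [0.6403, -0.2462, 0.1256]
ee_rot: [2.59, 1.777, -0.0]
force: [0.5, -0.2, -0.3]
width: 0.47
gripper_force: 0.0
clock: 5.98
position: [0.6404, -0.2462, 0.1255]
ee_rot: [2.59, 1.777, -0.0]
force: [0.1, -0.1, 0.4]
width: 0.363
gripper_force: 40.0
```

```bash
python3 -m handwheel '[[0,0,-0.3,0,0,0],[0,0,-0.5,0,0,0],[0,0,-0.6,0,0,0],[0,0,-0.8,0,0,0],[0,0,-0.8,0,0,0],[0,0,-0.8,0,0,0],[0,0,-0.8,0,0,0],[0,0,-0.8,0,0,0]]'
python3 -m handwheel '[[0,0,-0.8,0,0,0],[0,0,-0.8,0,0,0],[0,0,-0.6,0,0,0],[0,0,-0.3,0,0,0],[0,0,0,0,0,0]]'
python3 -c "
from plan import *
c=cam('scene');cv2.imwrite('pics/s3.png',c['image'][:,:,::-1])
T=WIN+N*.239; print(T, tool(.4,.5).apply([0,0,1]),-N)
plan(T,tool(.4,.5),.8)"
```

```text
clock: 6.65
position: [0.6404, -0.2461, 0.2359]
ee_rot: [2.59, 1.777, 0.001]
force: [-0.2, -0.1, -1.5]
width: 0.365
gripper_force: 40.0
clock: 7.07
position: [0.641, -0.2463, 0.2858]
ee_rot: [2.588, 1.776, 0.003]
force: [-0.5, -0.2, -1.4]
width: 0.364
gripper_force: 40.0
[0.48146234 0.18787939 0.29474223] [ 0.44158016  0.1866971  -0.87758256] [ 0.44158016  0.1866971  -0.87758256]
clock 7.12 pos [ 0.6406 -0.2461  0.2842] err mm [ 347.7 -304.6  -10.9] deg [-27.1  11.  -43.1] grip 0.362 40.0 F [-0.1 -0.3 -2.3]
n 28 row [0.8, -0.29, -0.06, -0.24, 0.1, -0.38]
```

View pics/s3.png

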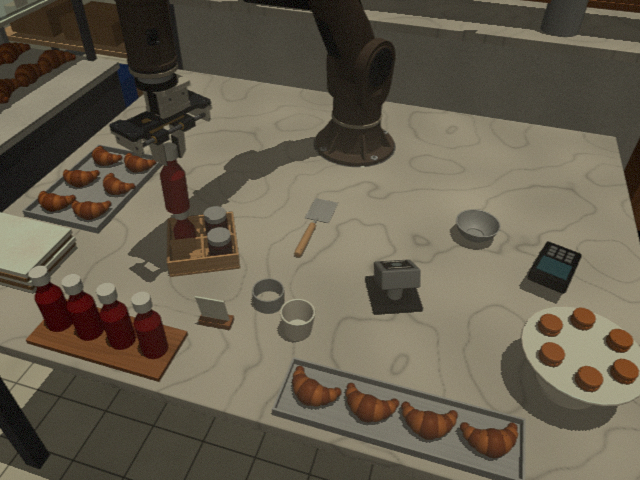

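The bottle hangs straight in the fingers at (175,180), and the short bottle and jars are still in the crate. I'll swing it over to the pre-pose.

```bash
python3 -m handwheel '[[0.3,-0.1,-0.02,-0.1,0.04,-0.15],[0.5,-0.2,-0.04,-0.16,0.07,-0.25],[0.8,-0.29,-0.06,-0.24,0.1,-0.38],[0.8,-0.29,-0.06,-0.24,0.1,-0.38],[0.8,-0.29,-0.06,-0.24,0.1,-0.38],[0.8,-0.29,-0.06,-0.24,0.1,-0.38],[0.8,-0.29,-0.06,-0.24,0.1,-0.38],[0.8,-0.29,-0.06,-0.24,0.1,-0.38]]'
python3 -m handwheel '[[0.8,-0.29,-0.06,-0.24,0.1,-0.38],[0.8,-0.29,-0.06,-0.24,0.1,-0.38],[0.8,-0.29,-0.06,-0.24,0.1,-0.38],[0.8,-0.29,-0.06,-0.24,0.1,-0.38],[0.8,-0.29,-0.06,-0.24,0.1,-0.38],[0.8,-0.29,-0.06,-0.24,0.1,-0.38],[0.8,-0.29,-0.06,-0.24,0.1,-0.38],[0.8,-0.29,-0.06,-0.24,0.1,-0.38]]'
python3 -c "
from plan import *
plan(WIN+N*.239,tool(.4,.5),.8)"
```

```text
clock: 7.78
position: [0.6316, -0.125, 0.2911]
ee_rot: [2.353, 1.969, 0.167]
force: [-0.5, -0.6, -1.6]
width: 0.362
gripper_force: 40.0
clock: 8.45
position: [0.5944, 0.0057, 0.2979]
ee_rot: [2.064, 2.142, 0.342]
force: [0.1, 1.4, -1.2]
width: 0.362
gripper_force: 40.0
clock 8.45 pos [0.5944 0.0057 0.2979] err mm [ 186.5 -104.4  -15.3] deg [-12.7   4.9 -20. ] grip 0.362 40.0 F [ 0.1  1.4 -1.2]
n 13 row [0.78, -0.28, -0.07, -0.24, 0.09, -0.39]
```

```bash
python3 -m handwheel '[[0.78,-0.28,-0.07,-0.24,0.09,-0.39],[0.78,-0.28,-0.07,-0.24,0.09,-0.39],[0.78,-0.28,-0.07,-0.24,0.09,-0.39],[0.78,-0.28,-0.07,-0.24,0.09,-0.39],[0.78,-0.28,-0.07,-0.24,0.09,-0.39],[0.78,-0.28,-0.07,-0.24,0.09,-0.39],[0.78,-0.28,-0.07,-0.24,0.09,-0.39],[0.78,-0.28,-0.07,-0.24,0.09,-0.39]]'
python3 -m handwheel '[[0.78,-0.28,-0.07,-0.24,0.09,-0.39],[0.78,-0.28,-0.07,-0.24,0.09,-0.39],[0.6,-0.2,-0.05,-0.2,0.07,-0.3],[0.4,-0.15,-0.03,-0.15,0.05,-0.2],[0.2,-0.1,0,-0.1,0,-0.1],[0,0,0,0,0,0],[0,0,0,0,0,0]]'
python3 -c "
from plan import *
c=cam('scene');cv2.imwrite('pics/s4.png',cv2.resize(c['image'][100:340,260:580,::-1],(800,600)))
plan(WIN+N*.239,tool(.4,.5),.8);plan(WIN+N*.199,tool(.4,.5),.6)"
```

```text
clock: 9.12
position: [0.5313, 0.1223, 0.2992]
ee_rot: [1.749, 2.277, 0.498]
force: [0.1, 0.1, -1.0]
width: 0.361
gripper_force: 40.0
clock: 9.7
position: [0.4977, 0.1672, 0.2966]
ee_rot: [1.607, 2.316, 0.566]
force: [0.3, 0.9, -2.1]
width: 0.359
gripper_force: 40.0
clock 9.75 pos [0.4981 0.167  0.2967] err mm [25.4 -8.3 -1.9] deg [-1.3  0.9 -2.3] grip 0.361 40.0 F [ 0.5  0.1 -1.9]
n 2 row [0.64, -0.2, -0.05, -0.16, 0.11, -0.28]
clock 9.75 pos [0.4981 0.167  0.2967] err mm [26.  -7.4 38.1] deg [-1.3  0.9 -2.3] grip 0.361 40.0 F [ 0.5  0.1 -1.9]
n 4 row [0.32, -0.09, 0.48, -0.08, 0.06, -0.14]
```

View pics/s4.png

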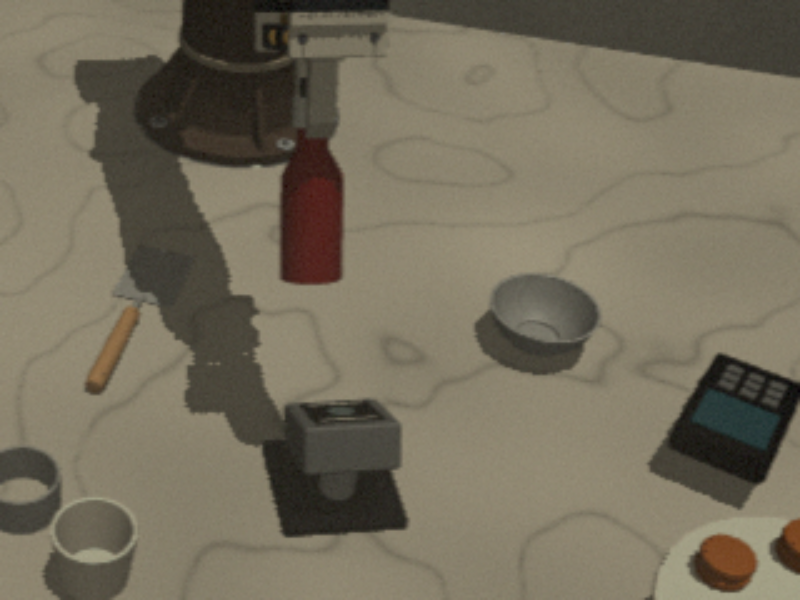

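The bottle, with its foot at crop (312,280), hangs above and behind the window at crop (345,410). It still has to go about 26 mm sideways. I'll go to the final pose.

```bash
python3 -m handwheel '[[0.64,-0.2,-0.05,-0.16,0.11,-0.28],[0.5,-0.16,0,-0.12,0.09,-0.22],[0.1,0,0.3,0,0,0],[0,0,0.45,0,0,0],[0,0,0.5,0,0,0],[0,0,0.4,0,0,0],[0,0,0.3,0,0,0],[0,0,0,0,0,0]]'
python3 -m handwheel '[[0,0,0,0,0,0],[0,0,0,0,0,0],[0,0,0,0,0,0]]' >/dev/null
python3 - <<'E'
from plan import *
plan(WIN+N*.199,tool(.4,.5),.6)
o=observe();r=R.from_rotvec(o["ee_rot"]);z=r.apply([0,0,1])
foot=o["position"]+.119*z; print("foot by kinematics",foot,"want",WIN+N*.08)
# check in images: bottle outline vs prediction
ang=np.linspace(0,2*np.pi,40)
mid=foot-z*.043
for n in("top","scene"):
    c=cam(n);im=c["image"][:,:,::-1].copy()
    for h,rad,col in((0,.026,(0,255,0)),(.086,.026,(0,255,0)),(.15,.017,(255,0,0))):
        P=[proj(c,foot-z*h+r.apply([rad*np.cos(a),rad*np.sin(a),0])) for a in ang]
        cv2.polylines(im,[np.round(np.array(P)*16).astype(np.int32)],True,col,1,shift=4)
    L=[proj(c,WIN),proj(c,WIN+N*.08)]
    cv2.line(im,*[tuple(int(v) for v in np.round(q)) for q in L],(0,255,255),1)
    x,y=(int(v) for v in proj(c,WIN+.1*N)); s=cv2.resize(im[y-75:y+75,x-50:x+50],(400,600),interpolation=cv2.INTER_CUBIC)
    a=s if n=="top" else np.hstack([a,s])
cv2.imwrite("pics/f.png",a)
E
```

```text
clock: 10.42
position: [0.4987, 0.1959, 0.2587]
ee_rot: [1.555, 2.339, 0.592]
force: [-0.4, -0.5, -1.9]
width: 0.364
gripper_force: 40.0
clock 10.67 pos [0.4994 0.1956 0.2605] err mm [-0.1 -0.7  0.6] deg [-0.1  0.1 -0.2] grip 0.363 40.0 F [ 0.6 -0.3 -1.8]
n 1 row [-0.01, -0.03, 0.03, -0.04, 0.02, -0.05]
foot by kinematics [0.5517293  0.21754817 0.15590584] want [0.55167359 0.21756423 0.1552066 ]
```

View pics/f.png

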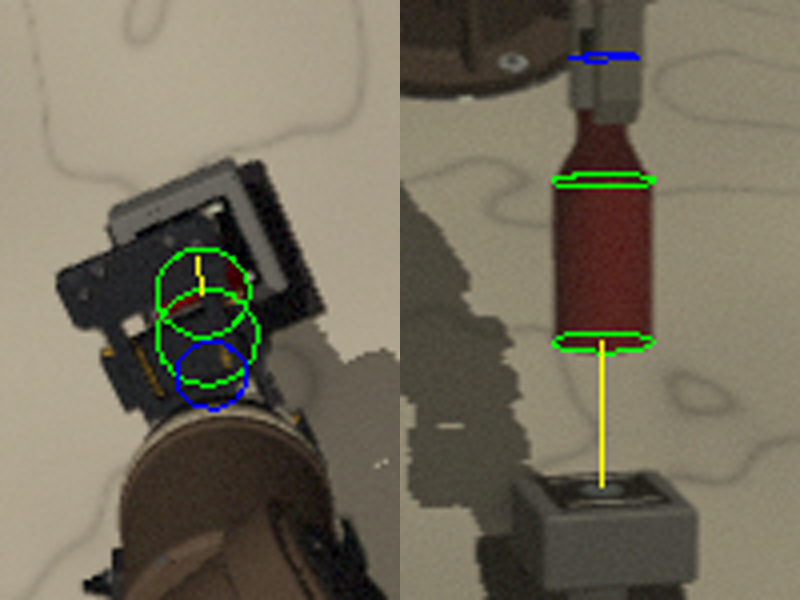

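The bottle's outline matches the prediction in the scene view, with its foot at crop (602,343). The window's centre line runs from (602,487) straight up to it, and the top view agrees. The arm is steady, so I'll hand in.

```bash
python3 -c "
from cell import *
print(sign_off())"
```

```text
the job is handed in; nothing more can be done
None
```

The tall bottle is held steady with its foot about 80 mm out from the reader's window, on the centre line to within about 1 mm by the arm's measured pose, and the job was handed in at about 10.8 s with no verdict returned.

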